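Tag the low C key with the loose pivot

ROBOT

A 7-joint arm with a two-finger parallel gripper is mounted at the origin on the work surface. World frame = base frame: x ahead of the robot, y to its left, z up, the work surface at z = 0. Lengths are in m, angles in rad, forces in N, time in s.
With the tool pointing down it reaches from about 0.425 to 0.925 m from the base axis. Payload 6.8 kg.
Tool frame: the origin (TCP) lies on the front face of the gripper's body, between the roots of the fingers; the fingertips stand 73 mm ahead of it and the grasp point (between the pads) lies 54 mm ahead of it (env.nose_length is the distance from the TCP to the fingertips, in m); z points along the fingers, y is the direction in which the jaws open and shut (so a half turn about z gives the same grasp; the last joint's range is limited). The gripper opens to 85 mm and grips with 20 to 120 N. Pads are 22 mm wide; open, the fingers measure 114 mm over their backs; the gripper's body (76 mm by 85 mm) begins 54 mm behind the grasp point. The pads swing forward as they close: fully open they stand 13 mm farther back than shut.
Start: joints at [1.164, 0.477, 0.022, 1.555, -0.011, 1.109, -0.083], TCP at [0.199, -0.645, 0.304] pointing down, gripper open.
Joint ranges: [-2.96, 2.96], [-0.34, 2.1], [-1.41, 1.46], [0.24, 2.44], [-1.37, 4.51], [0.17, 1.92], [-2.96, 2.96]. Speed limits (rad/s): [2.39, 2.39, 3.14, 3.14, 3.14, 3.14, 3.14].

INTERFACE

Orientations are given as a unit quaternion [w, x, y, z].
In Python, from cell import env, kin, camera, calibration, job gives the robot as it stands. The module is installed in compiled form; this text tells all that it offers. Calls block until the motion is done:
- env.reach(position, orientation): joint-space move of the TCP to a pose.
- env.movel(position, velocity=0.15, rot=None, stop_force=None): straight line of the TCP; rot=None keeps the orientation; velocity is the mean speed in m/s. With stop_force (N) it stops when the force on the tool has changed by that much, and returns True; else False.
- env.goto_joints(angles): joint-space move.
- env.grip(opening, f_grip=None): finger opening in m; f_grip is the grip in N (None keeps the last); returns when the fingers have stopped.
- env.dwell(seconds).
- kin.inverse_kinematics(position, orientation): joint angles nearest the present ones, or None.
- env.get_state(): the state.
- camera(name): name is "side" or "top"; returns (picture, depth): 400x640x3 uint8, blue, green, red; 400x640 float32, m along the optical axis (not along the pixel's ray), 0 where there is no reading.
- calibration(name): a dict with "fx", "fy", "cx", "cy" (pixels), "rvec" (rotation vector, rad) and "tvec" (3), from world to camera coordinates, as OpenCV has them. Camera axes: x right, y down, z forward; pixel columns grow to the right and rows downward; lengths in m; the calibration is good to about 2 mm. A picture is of the moment at which its call begins. calibration takes no time and is no camera call.
A pose or a line that the arm cannot do raises env.PlanningError and nothing moves.
- job.job_done(): hands the job in, once; it reports no verdict.
The state is a dict: "time": time; "qpos": joint angles; "joint_velocities": joint speeds; "joint_torque": joint torques, N m; "tcp_pos": TCP position; "orientation": TCP orientation; "force": force on the tool from outside, world axes, zero at the start; "torque": the same for the moment, N m; "opening": finger opening in m.
Only numpy, scipy, OpenCV 4.12 (cv2) and the standard library are available. Lean on these libraries where they do the work, as an engineer would, in place of code of your own. Each camera call takes 0.05 s, during which the arm holds its last target.

TASK

One of the three brass low C keys on the test stands has a worn, loose pivot. Wiggle the keys by their upright lugs to feel which one it is, gently pushing each lug first to the robot's left and then to its right until it resists, and never so hard that a key bends. Leave the loose key lying over at the right-hand end of its play, and set the red tag ring fully down over the short stainless post on the loose key's stand, let go, and leave the red button and everything else on the bench as it is.

Things in the scene. Friction and masses are not known exactly. Their poses are not given: they have to be found in the camera images.
- stand_1: one of 3 alike test stands fixed to the bench: aluminium plate 150 x 60 x 12 mm (x -63 to 87, y +-30) with a brass low C key. Origin on the bench; x runs along key arm and plate, away from the robot (+-0.3 rad), y to its left. The key turns about the vertical between two pivot posts (x 5, y +-20, tops at z 64). All keys start in the middle; loose or snug cannot be seen.
- lug_1 (a point): top of the upright lug (8 mm round, bare from z 57 to 86 mm) on the 38 mm cup of stand_1's key; at rest at x 65, y 0, z 86 mm of the stand. It moves only along y. Snug pivot: it flexes 1 mm per 5 N, springs back, and is bent at 2.4 mm (12 N). Loose pivot: first goes freely (under 1 N) 4.5 mm to either side and stays where left, then flexes likewise, bent 2.4 mm further on.
- sleeve_1: pivot sleeve hidden in the hinge tube of the key on stand_1; origin on the pivot axis at x 5, y 0, z 58 mm of the stand. Its x axis points along the unflexed key arm, so it turns with free play but not with flexing.
- post_1 (a point): foot of the upright stainless tag post (10 mm diameter, 38 mm tall) on the base plate at the robot's end of stand_1; at x -45, y 0, z 12 mm of the stand, so its top is 50 mm above the bench.
- stand_2: one of 3 alike test stands fixed to the bench: aluminium plate 150 x 60 x 12 mm (x -63 to 87, y +-30) with a brass low C key. Origin on the bench; x runs along key arm and plate, away from the robot (+-0.3 rad), y to its left. The key turns about the vertical between two pivot posts (x 5, y +-20, tops at z 64). All keys start in the middle; loose or snug cannot be seen.
- lug_2 (a point): top of the upright lug (8 mm round, bare from z 57 to 86 mm) on the 38 mm cup of stand_2's key; at rest at x 65, y 0, z 86 mm of the stand. It moves only along y. Snug pivot: it flexes 1 mm per 5 N, springs back, and is bent at 2.4 mm (12 N). Loose pivot: first goes freely (under 1 N) 4.5 mm to either side and stays where left, then flexes likewise, bent 2.4 mm further on.
- sleeve_2: pivot sleeve hidden in the hinge tube of the key on stand_2; origin on the pivot axis at x 5, y 0, z 58 mm of the stand. Its x axis points along the unflexed key arm, so it turns with free play but not with flexing.
- post_2 (a point): foot of the upright stainless tag post (10 mm diameter, 38 mm tall) on the base plate at the robot's end of stand_2; at x -45, y 0, z 12 mm of the stand, so its top is 50 mm above the bench.
- stand_3: one of 3 alike test stands fixed to the bench: aluminium plate 150 x 60 x 12 mm (x -63 to 87, y +-30) with a brass low C key. Origin on the bench; x runs along key arm and plate, away from the robot (+-0.3 rad), y to its left. The key turns about the vertical between two pivot posts (x 5, y +-20, tops at z 64). All keys start in the middle; loose or snug cannot be seen.
- lug_3 (a point): top of the upright lug (8 mm round, bare from z 57 to 86 mm) on the 38 mm cup of stand_3's key; at rest at x 65, y 0, z 86 mm of the stand. It moves only along y. Snug pivot: it flexes 1 mm per 5 N, springs back, and is bent at 2.4 mm (12 N). Loose pivot: first goes freely (under 1 N) 4.5 mm to either side and stays where left, then flexes likewise, bent 2.4 mm further on.
- sleeve_3: pivot sleeve hidden in the hinge tube of the key on stand_3; origin on the pivot axis at x 5, y 0, z 58 mm of the stand. Its x axis points along the unflexed key arm, so it turns with free play but not with flexing.
- post_3 (a point): foot of the upright stainless tag post (10 mm diameter, 38 mm tall) on the base plate at the robot's end of stand_3; at x -45, y 0, z 12 mm of the stand, so its top is 50 mm above the bench.
- tag_center (a point): centre of the red plastic tag ring, outside diameter 36 mm, hole 22 mm, 22 mm high, 30 g, lying flat (axis upright) on the bench; the centre is 11 mm above its underside.
- spare_key: spare brass key about 105 x 60 mm lying on the bench; a bystander, origin at its underside. To be left where it is.
- spring_hook: thin grey and steel spring hook, 170 mm long; a bystander, origin at its underside. To be left where it is.
- parts_cup: grey parts cup, 72 mm wide, 55 mm tall, empty; a bystander, origin at its underside. To be left where it is.
- oil_bottle: small amber bottle, 36 mm diameter, 85 mm tall; a bystander, origin at its underside. To be left where it is.
- screwdriver: screwdriver, 170 mm long; a bystander, origin at its underside. To be left where it is.
- pad_tin: flat round metal tin, 60 mm diameter, 22 mm high; a bystander, origin at its underside. To be left where it is.
- release (a joint): red push button on the grey unit with a stainless post and a spring-loaded stop; value is how far it is pressed (m, 0 to 0.006). A bystander, not to be pressed.
Things that resemble listed ones, but are neither listed nor needed, are in the scene too. What is shaped like the stand_3 but green is not meant.

How it is judged:
On the way, in this order (a step that is already met when the one before it is completed fails the run):
1. a loose key's lug is pushed to the robot's left through its free play ((y of lug_1 in the frame of stand_1 above 0.0042 m or y of lug_2 in the frame of stand_2 above 0.0042 m or y of lug_3 in the frame of stand_3 above 0.0042 m)), for 0.05 s.
2. a loose key's lug is pushed to the robot's right through its free play ((y of lug_1 in the frame of stand_1 below -0.0042 m or y of lug_2 in the frame of stand_2 below -0.0042 m or y of lug_3 in the frame of stand_3 below -0.0042 m)), for 0.05 s.
At the end, for the whole second after the job is handed in: the tag ring sits flat and at rest on the base plate around the tag post of the stand whose key is loose (centre within 9 mm of the post's axis, within 4 mm of its seated height, tilt under 0.1 rad), released, and that key's lug still lies at least 2.5 mm to the right of the middle (((horizontal distance between tag_center and post_1 below 0.009 m and y of lug_1 in the frame of stand_1 below -0.0025 m) or (horizontal distance between tag_center and post_2 below 0.009 m and y of lug_2 in the frame of stand_2 below -0.0025 m) or (horizontal distance between tag_center and post_3 below 0.009 m and y of lug_3 in the frame of stand_3 below -0.0025 m)) and height (world z) of tag_center between 0.019 and 0.026 m and angle between the z axis of tag_center and the z axis of stand_1, either way round below 0.1 rad and linear speed of tag below 0.02 m/s and contact force between the fingers and tag below 0.1 N); the robot touches nothing.
It fails at once if a key was bent: its lug flexed sideways 2.4 mm (12 N) or more beyond any free travel (y of lug_1 in the frame of sleeve_1 above 0.0024 m or y of lug_1 in the frame of sleeve_1 below -0.0024 m or y of lug_2 in the frame of sleeve_2 above 0.0024 m or y of lug_2 in the frame of sleeve_2 below -0.0024 m or y of lug_3 in the frame of sleeve_3 above 0.0024 m or y of lug_3 in the frame of sleeve_3 below -0.0024 m).
It fails at once if a bystander was shifted more than 20 mm (distance of any of spare_key, spring_hook, parts_cup, oil_bottle, screwdriver, pad_tin from where it was at the start of the episode above 0.02 m).
It fails at once if the red button was pressed (value of joint release above 0.003 m).
It also fails if it takes over 72 s, if anything falls off the work surface, if the arm or the gripper's body presses on something with over 40 N, if the wrist force passes 120 N, or if a joint passes its speed limit or range.

## Working session

There is one attempt and no reset: what is moved stays moved. The work goes in short steps, each a Python script; the robot and the scene stay as the last script left them, time stands still between calls to the robot, and variables do not carry over. Pictures are saved under pics/ and viewed, and the job is handed in when it is done.

```bash
mkdir -p pics
python3 - <<'E'
from cell import env,camera,calibration
import cv2,numpy as np,pickle
for n in("side","top"):
    p,d=camera(n);cv2.imwrite(f"pics/{n}0.png",p);np.savez(f"{n}0.npz",p=p,d=d);print(n,calibration(n))
print(env.get_state())
E
```

```text
side {'fx': 372.9880637522038, 'fy': 372.9880637522038, 'cx': 320.43320265847575, 'cy': 201.32835939596598, 'rvec': array([ 0.70659424, -2.57467264,  1.14610881]), 'tvec': array([0.5007686 , 0.21781486, 0.97663069])}
top {'fx': 469.7928184875195, 'fy': 469.7928184875195, 'cx': 314.39785414813855, 'cy': 197.9435981644078, 'rvec': array([ 2.1593973 , -2.1162544 ,  0.16503619]), 'tvec': array([0.01140328, 0.5566546 , 1.35668619])}
{'time': 0.1, 'qpos': array([ 1.16389845,  0.4777387 ,  0.02236019,  1.55633525, -0.01145084,
        1.1092886 , -0.08309706]), 'joint_velocities': array([ 0.00030525, -0.00173325, -0.00021228, -0.00159864, -0.00107249,
       -0.00100607,  0.00180554]), 'joint_torque': array([ 4.96545166e-03, -5.97758067e+01,  1.61383510e+00, -2.81954831e+01,
        1.28048536e-02,  4.99998248e-03,  2.06735365e-05]), 'tcp_pos': array([ 0.19856022, -0.6447129 ,  0.30301625]), 'orientation': array([-7.94545596e-04,  9.88858193e-01,  1.48858325e-01, -2.06368969e-04]), 'force': array([ 0.07023068, -0.40276823, -0.66852665]), 'torque': array([ 0.05401491,  0.06827716, -0.04363199]), 'opening': 0.08559808472785228}
```

View pics/top0.png

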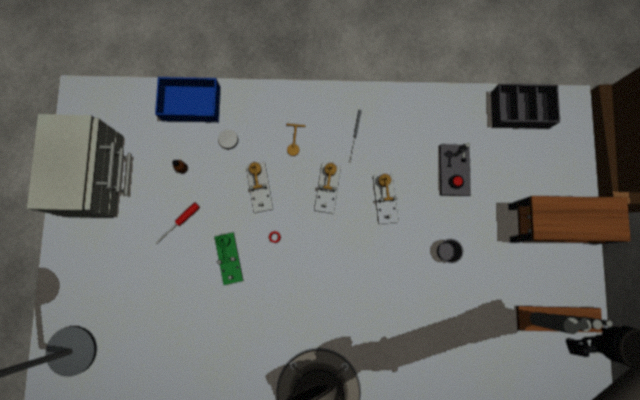

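View pics/side0.png

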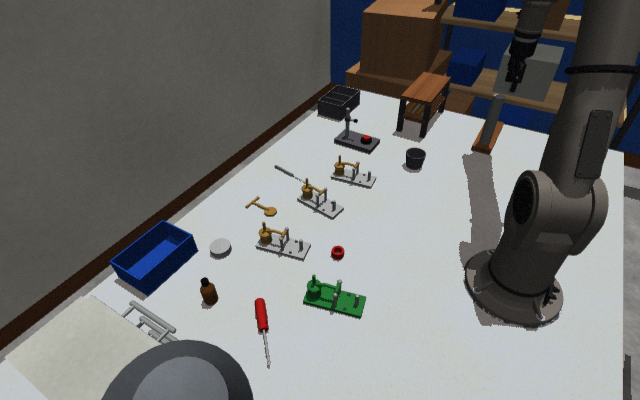

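The top view shows the brass stands at about (260,185), (327,187) and (386,198). The green decoy is at (229,258), the red ring at (274,237) and the red button at (457,182). I'll enlarge these areas.

```bash
cat > h.py <<'E'
import numpy as np,cv2
from cell import env,kin,camera,calibration
def K(n):
    c=calibration(n);R=cv2.Rodrigues(c["rvec"])[0];return c,R,np.array(c["tvec"]).ravel()
def ray(n,u,v,z):
    c,R,t=K(n);d=R.T@np.array([(u-c["cx"])/c["fx"],(v-c["cy"])/c["fy"],1]);o=-R.T@t
    return o+d*(z-o[2])/d[2]
def proj(n,P):
    c,R,t=K(n);q=R@np.asarray(P,float)+t;return c["fx"]*q[0]/q[2]+c["cx"],c["fy"]*q[1]/q[2]+c["cy"]
def crop(n,p,u0,v0,u1,v1,s,name):
    o=cv2.resize(p[v0:v1,u0:u1],None,fx=s,fy=s,interpolation=cv2.INTER_CUBIC)
    for u in range((u0+9)//10*10,u1,10):
        cv2.line(o,((u-u0)*s,0),((u-u0)*s,6),(0,0,255),1);cv2.putText(o,str(u),((u-u0)*s,16),0,.35,(0,0,255),1)
    for v in range((v0+9)//10*10,v1,10):
        cv2.line(o,(0,(v-v0)*s),(6,(v-v0)*s),(0,0,255),1);cv2.putText(o,str(v),(8,(v-v0)*s+4),0,.35,(0,0,255),1)
    cv2.imwrite("pics/"+name,o)
E
python3 - <<'E'
from h import *
p=np.load("top0.npz")["p"];crop("top",p,240,150,320,220,8,"a1.png");crop("top",p,310,150,410,235,8,"a2.png")
E
python3 - <<'E'
from h import *
p=np.load("side0.npz")["p"];crop("side",p,250,180,350,265,8,"s1.png");crop("side",p,290,140,390,220,8,"s2.png")
E
```

```text
(no output)
```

View pics/a1.png

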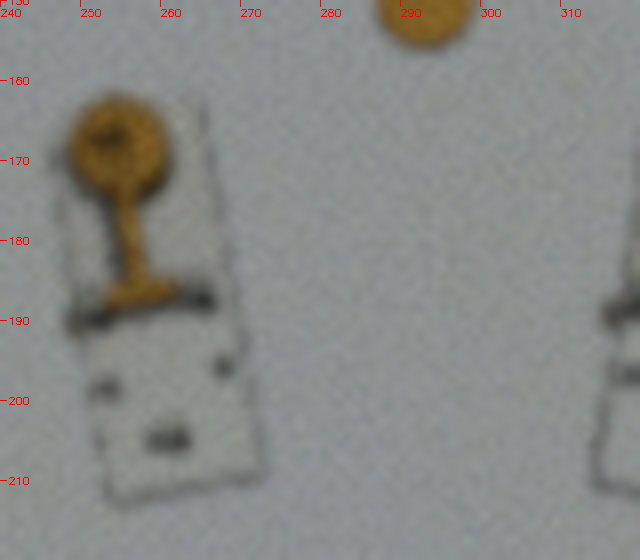

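View pics/a2.png

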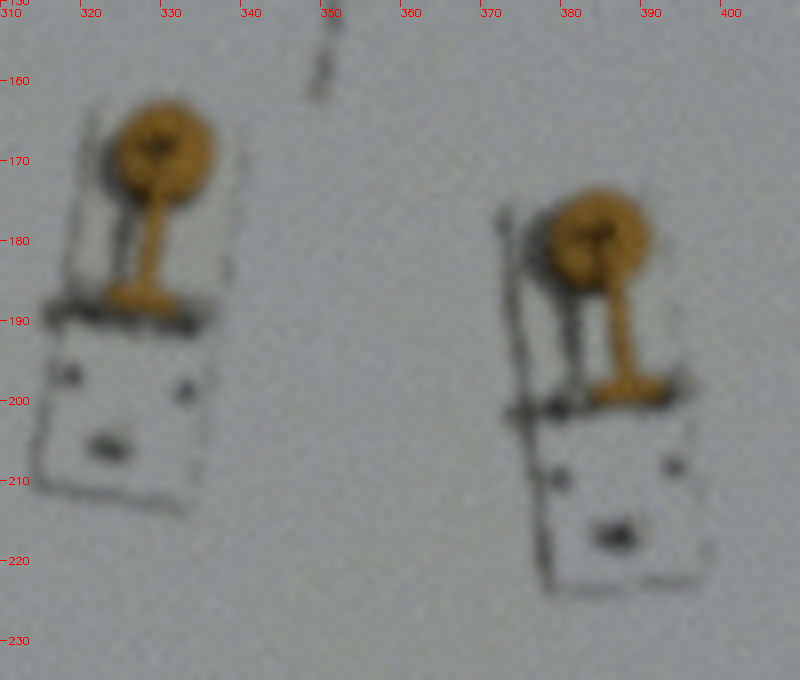

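View pics/s1.png

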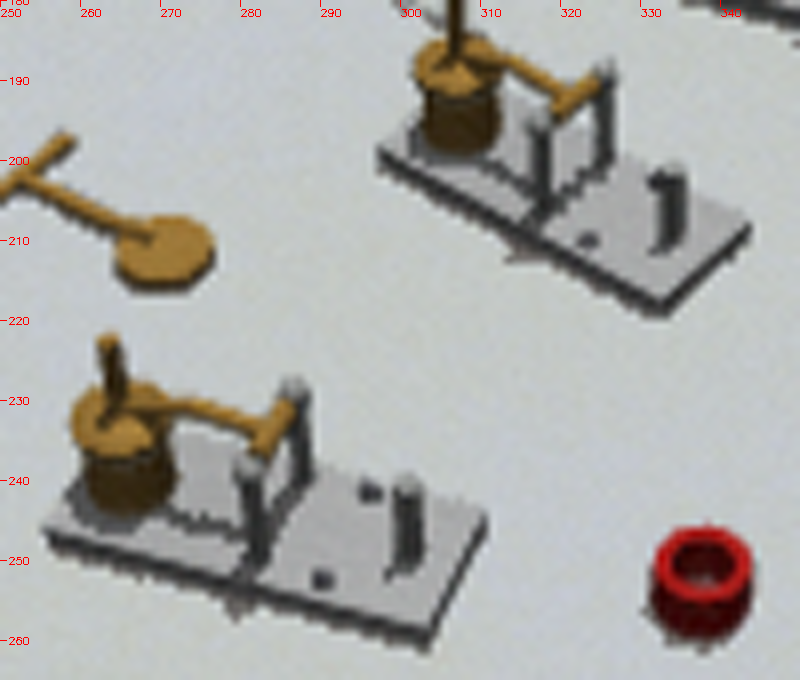

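View pics/s2.png

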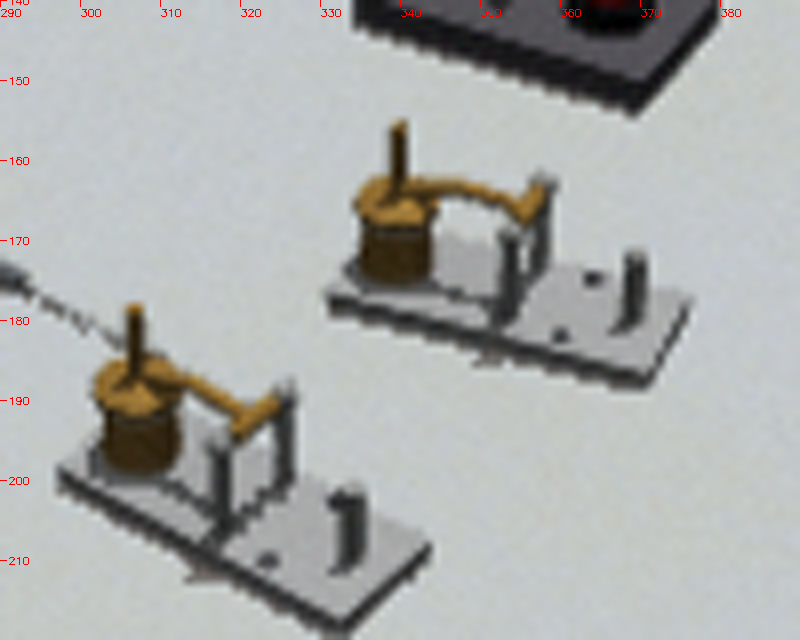

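```bash
cat > fit.py <<'E'
from h import *
from scipy.optimize import least_squares
O={'L':[("side",(65,0,86),263.4,222.3),("side",(-45,0,50),300.9,240.3),("side",(5,20,64),281.1,238),("side",(5,-20,64),286.6,228.1),("side",(-63,30,12),303.4,259),("side",(-63,-30,12),310.9,244.4),("side",(87,30,12),255.6,246),
("top",(-63,30,12),253.75,212.9),("top",(-63,-30,12),272.75,209),("top",(65,0,57),255,168.1),("top",(5,0,61),257.9,186.5)],
'M':[("side",(65,0,86),306.9,178.1),("side",(-45,0,50),334,201.2),("side",(5,20,64),317.5,195.6),("side",(5,-20,64),325.6,188.5),("side",(-63,30,12),332.9,217.5),("side",(-63,-30,12),344,208.1),("side",(87,30,12),297.3,198.1),
("top",(-63,30,12),315,211.25),("top",(-63,-30,12),333.75,214),("top",(65,0,57),330.6,169.1),("top",(5,0,61),327.9,187.25)],
'R':[("side",(65,0,86),339.9,155.6),("side",(-45,0,50),369.4,172.1),("side",(5,20,64),353.6,169.4),("side",(5,-20,64),357.9,162.5),("side",(-63,30,12),370.6,186.5),("side",(-63,-30,12),376.25,177.5),("side",(87,30,12),331.25,176.9),
("top",(-63,30,12),378.5,223.75),("top",(-63,-30,12),398.1,222.5),("top",(65,0,57),385,180),("top",(5,0,61),388.75,198.75)]}
def W(s,q):
    c,n=np.cos(s[2]),np.sin(s[2]);q=np.array(q)/1000;return np.array([s[0]+c*q[0]-n*q[1],s[1]+n*q[0]+c*q[1],q[2]])
def fit(k):
    def r(s): return np.concatenate([np.subtract(proj(n,W(s,q)),(u,v)) for n,q,u,v in O[k]])
    x0=ray("top",*O[k][-1][2:],.06)
    s=least_squares(r,[x0[0],x0[1],0],loss="soft_l1");return s.x,r(s.x)
if __name__=="__main__":
    for k in O:
        s,r=fit(k);print(k,s.round(4));print(r.reshape(-1,2).round(1).tolist())
        print(" lug",W(s,(65,0,86)).round(4),"post",W(s,(-45,0,50)).round(4))
    for n in("side","top"):
        p=np.load(n+"0.npz")["p"].astype(int);m=((p[...,2]>90)&(p[...,1]<60)&(p[...,0]<60)).astype(np.uint8)
        N,_,st,c=cv2.connectedComponentsWithStats(m)
        for i in range(1,N):
            if st[i,4]>15: print(n,st[i],c[i],ray(n,*c[i],.022 if n=="side" else .02).round(4))
E
python3 fit.py
python3 - <<'E'
from h import *
p=np.load("top0.npz")["p"];crop("top",p,250,220,300,255,12,"r1.png")
p=np.load("side0.npz")["p"];crop("side",p,320,235,360,270,12,"r2.png")
E
```

```text
L [0.58   0.1931 0.2058]
[[0.5, -0.1], [0.2, -0.2], [0.2, -0.4], [0.4, -0.4], [0.5, -0.5], [0.5, -1.2], [-0.1, -0.4], [-1.2, -0.2], [-0.7, 0.1], [-1.6, -0.9], [-1.3, -0.2]]
 lug [0.6436 0.2064 0.086 ] post [0.536  0.1839 0.05  ]
M [ 0.581  -0.0128 -0.1368]
[[0.4, 0.1], [0.7, -0.5], [0.6, -1.4], [0.4, -0.7], [0.4, -0.2], [0.8, -1.1], [-0.0, -0.3], [-1.8, -0.7], [-1.0, -0.4], [-0.8, -1.0], [-1.1, 0.1]]
 lug [ 0.6454 -0.0216  0.086 ] post [ 0.5364 -0.0066  0.05  ]
R [ 0.5513 -0.1921  0.1209]
[[0.3, -0.2], [0.6, -0.7], [0.7, -1.5], [0.4, -1.0], [0.8, -0.0], [0.6, -1.0], [-0.4, -1.0], [-0.9, 0.4], [-0.8, -0.4], [-0.6, -1.1], [-1.6, -0.2]]
 lug [ 0.6158 -0.1843  0.086 ] post [ 0.5066 -0.1976  0.05  ]
side [363 135   7   4  21] [365.71428571 136.66666667] [ 0.6341 -0.4301  0.022 ]
side [332 246  12   9  55] [337.63636364 250.47272727] [0.4412 0.1443 0.022 ]
side [255 298  13  32 289] [260.80968858 313.23875433] [0.5046 0.4113 0.022 ]
top [454 177   8   8  55] [457.67272727 180.56363636] [ 0.6225 -0.4129  0.02  ]
top [533 197  95  14 605] [582.83140496 203.98842975] [ 0.5579 -0.7891  0.02  ]
top [176 203  23  22 169] [186.73964497 213.28402367] [0.5055 0.4071 0.02  ]
top [ 534  212   95   27 1521] [582.85338593 224.84089415] [ 0.4945 -0.7848  0.02  ]
top [269 232  11  10  45] [274.4        236.46666667] [0.4409 0.1401 0.02  ]
top [520 307  32   5  77] [535.8961039  308.74025974] [ 0.2454 -0.6308  0.02  ]
top [559 308  19   5  35] [566.05714286 309.68571429] [ 0.2445 -0.7186  0.02  ]
top [579 309  21   5  44] [589.15909091 310.72727273] [ 0.2429 -0.7858  0.02  ]
top [527 327  16   3  25] [534.44 328.16] [ 0.1903 -0.6236  0.02  ]
```

View pics/r1.png

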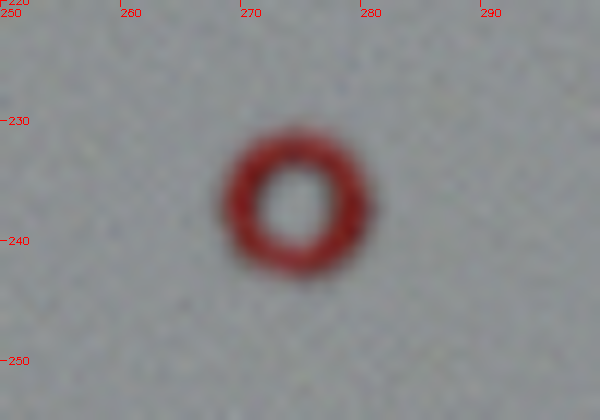

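View pics/r2.png

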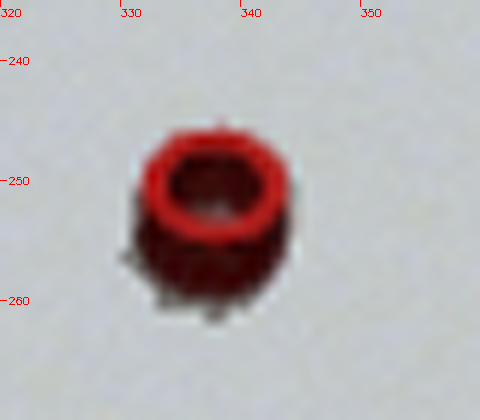

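Only one thing matches the ring: it is at top (274.6,236.8) and side (338,250), about (0.441,0.142), and the crop confirms an upright hollow red ring. I rejected the red button at top (457,181), the screwdriver handle at (187,213) and the green stand at (229,258). I'll start with the nearest key, R.

```bash
cat > probe.py <<'E'
from h import *; from fit import fit,W
OPEN=.04
def q(yaw): return np.array([0,np.cos(yaw/2),np.sin(yaw/2),0])
def st(): return env.get_state()
def loc(s,p):
    d=np.array(p[:2])-s[:2];c,n=np.cos(s[2]),np.sin(s[2]);return (np.array([c*d[0]+n*d[1],-n*d[0]+c*d[1]])*1000).round(2)
def fy(s): 
    f=st()["force"];return round(float(-np.sin(s[2])*f[0]+np.cos(s[2])*f[1]),2)
def at(s,x,y,z): p=W(s,(x,y,0));p[2]=z;return p
def approach(k,zt):
    s,_=fit(k);env.reach(at(s,65,0,.26),q(s[2]))
    if st()["opening"]>OPEN+.004: env.grip(OPEN)
    env.movel(at(s,65,0,zt),.1);env.dwell(.15);return s
def push(s,y,zt,v=.012,F=3.):
    f0=fy(s);h=env.movel(at(s,65,y,zt),v,stop_force=F);a=st();env.dwell(.12);b=st()
    print("push",y,"hit",h,"loc",loc(s,a["tcp_pos"]),loc(s,b["tcp_pos"]),"f0",f0,"f",fy(s),"t",round(b["time"],2));return loc(s,b["tcp_pos"])[1]
E
python3 - <<'E'
from probe import *
print(env.nose_length)
s=approach('R',.15)
a=st();print(a["time"],a["tcp_pos"],a["opening"],loc(s,a["tcp_pos"]),a["force"])
p,_=camera("side");crop("side",p,290,110,390,190,8,"p1.png")
E
```

```text
0.0726
4.2333 [ 0.61613253 -0.18439234  0.15071094] 0.04016430547396012 [65.33 -0.15] [0.857817   0.27397692 0.42478723]
```

View pics/p1.png

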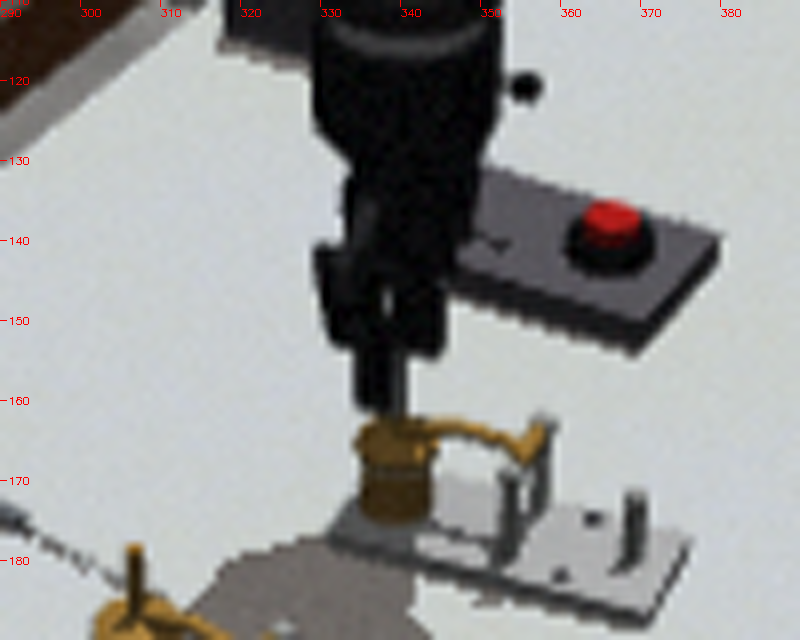

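The fingers straddle the lug, with the tips at about (338,160) in the side view and the lug hidden between them. Next I'll lower a little and push left, then right.

Run:
```python
from probe import *
s,_=fit('R');z=.141
env.movel(at(s,65,0,z),.05);env.dwell(.1)
l=push(s,26,z)
```

```text
push 26 hit True loc [65.06 18.15] [64.83 18.15] f0 0.01 f -2.19 t 6.3
```

Run:
```python
from probe import *
s,_=fit('R');z=.141
env.movel(at(s,65,15,z),.05);env.dwell(.1);print(fy(s))
r=push(s,-26,z,.015)
```

```text
-0.47
push -26 hit True loc [ 65.01 -24.09] [ 64.69 -24.03] f0 -0.47 f 1.06 t 9.3
```

Span between stops is 42.2 mm. A snug key would give about 33 mm and a loose one about 42 mm, so R looks loose. I'll confirm the right end with one more gentle push, then test the other two keys for comparison.

Run:
```python
from probe import *
s,_=fit('R');z=.141
env.movel(at(s,65,-20,z),.04);env.dwell(.15)
r=push(s,-27,z,.01,4.)
env.movel(at(s,65,-7.4,z),.04);env.dwell(.1)
env.movel(at(s,65,-7.4,.2),.12)
p,d=camera("side");q_,_=camera("top")
env.movel(at(s,65,-7.4,.26),.12);print(st()["time"])
crop("side",p,310,130,390,190,8,"p2.png")
```

```text
push -27 hit True loc [ 65.01 -24.46] [ 64.68 -24.45] f0 -0.04 f 1.45 t 10.44
12.5167
```

View pics/p2.png

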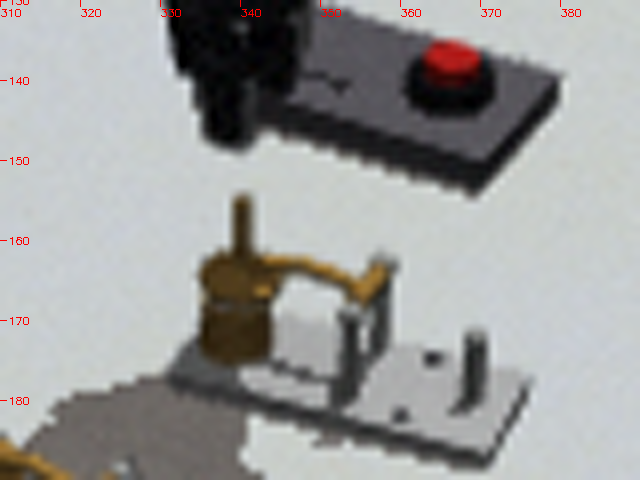

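R's lug top is now at (340.2,154.4). It was at (339.9,155.6), so the key has stayed over to the right. Next are M and L, with a −3 mm y correction.

Run:
```python
from probe import *
import probe
z=.141
for k in 'ML':
    s,_=fit(k);s[1]-=.003
    env.reach(at(s,65,0,.26),q(s[2]));env.movel(at(s,65,0,z),.12);env.dwell(.15)
    l=push(s,24,z,.014);env.movel(at(s,65,l-3,z),.05);env.dwell(.1)
    r=push(s,-24,z,.018);print(k,"span",l-r)
    env.movel(at(s,65,(l+r)/2,z),.05);env.movel(at(s,65,(l+r)/2,.24),.15)
print(st()["time"])
```

```text
push 24 hit True loc [64.91 17.84] [64.59 17.87] f0 0.37 f -1.15 t 15.88
push -24 hit True loc [ 64.93 -15.  ] [ 64.74 -15.07] f0 -0.02 f 1.56 t 17.89
M span 32.94
push 24 hit True loc [64.93 16.82] [64.58 16.86] f0 0.48 f -1.09 t 22.71
push -24 hit True loc [ 64.93 -15.94] [ 64.68 -16.04] f0 -0.4 f 1.08 t 24.71
L span 32.9
26.0083
```

M and L are both snug with a 32.9 mm span, so R is the loose one at 42.2 mm. Next I'll pick up the ring.

Run:
```python
from probe import *
s,_=fit('R')
env.reach([.441,.141,.20],q(s[2]));env.grip(.06)
env.movel([.441,.141,.076],.12);env.grip(.0,f_grip=25);print(st()["opening"],st()["force"])
env.movel([.441,.141,.19],.12);print(st()["opening"],st()["time"])
env.dwell(.1)
p,_=camera("side");t,_=camera("top");cv2.imwrite("pics/side_t.png",t)
u,v=map(int,proj("side",[.441,.141,.13]));print(u,v,proj("side",[.441,.141,.136]),st()["tcp_pos"])
crop("side",p,u-40,v-35,u+40,v+35,9,"g1.png")
```

```text
0.03558017034158962 [-0.9879619  -0.70209808  5.34270911]
0.035767321430765164 29.825
338 222 (np.float64(338.8729046861792), np.float64(220.84707508833327)) [0.44066993 0.14092103 0.18937456]
```

View pics/g1.png

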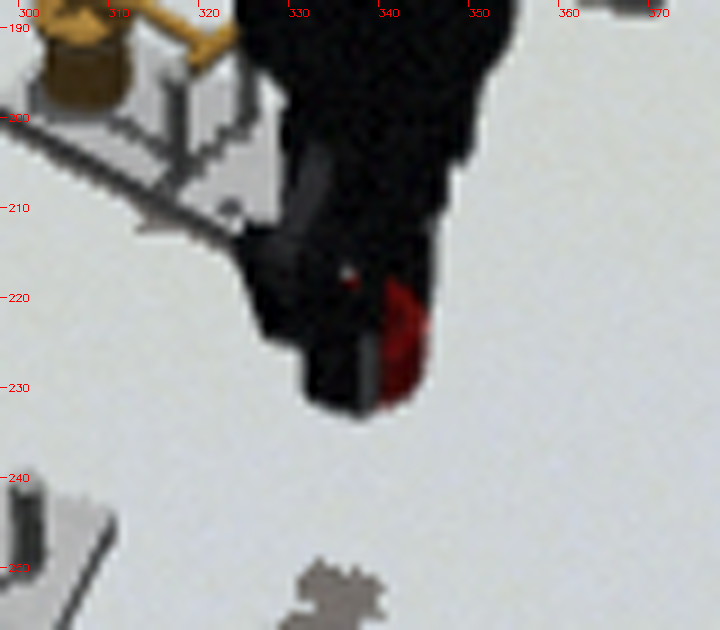

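Ring held: opening is 35.8 mm, and its red side shows between the pads at about (342,225). Next I'll carry it to R's post.

Run:
```python
from probe import *
s,_=fit('R')
P=lambda z:at(s,-45,-2.9,z)
env.reach(P(.20),q(s[2]));env.movel(P(.14),.15);env.dwell(.1)
p,_=camera("side");t,_=camera("top");print(st()["tcp_pos"],P(0),st()["time"])
u,v=map(int,proj("side",P(.06)));crop("side",p,u-45,v-35,u+35,v+30,9,"g2.png")
crop("top",t,350,160,430,235,8,"g3.png")
```

```text
[ 0.50765933 -0.20051221  0.1411152 ] [ 0.50694409 -0.20043681  0.        ] 32.0833
```

View pics/g2.png

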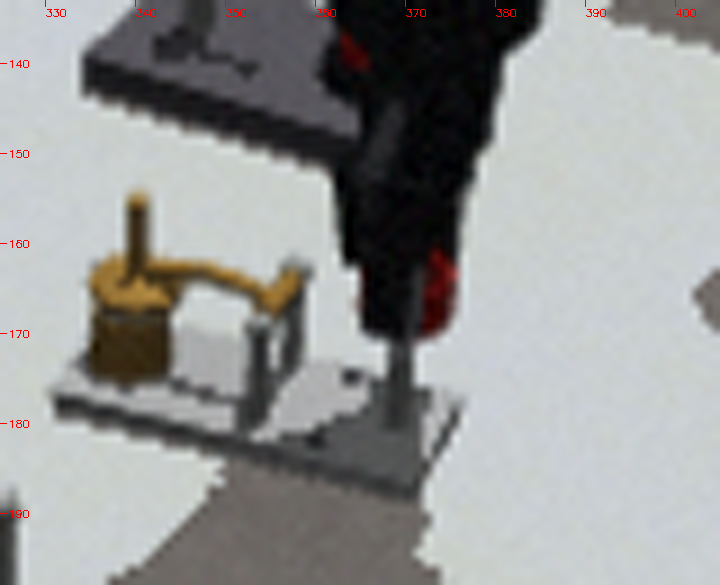

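View pics/g3.png

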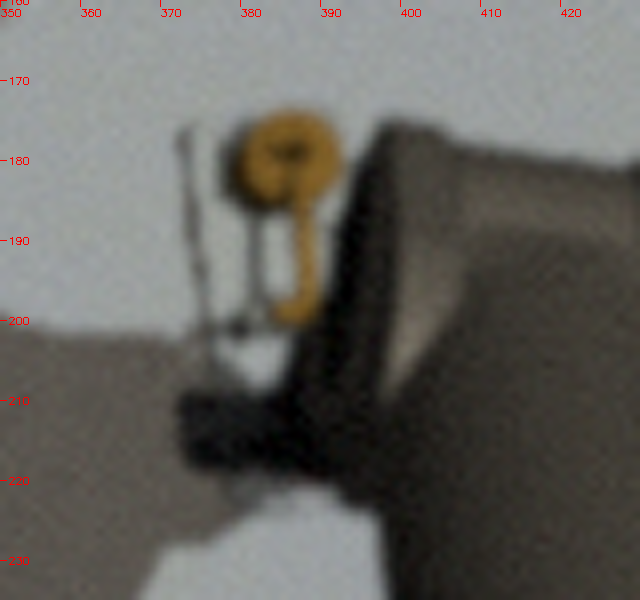

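In the side view the ring spans to about u=375.3, which puts its centre near 369.9. The post is at 369.3, so they line up to about 2 mm. I'll lower with a force guard.

Run:
```python
from probe import *
s,_=fit('R')
P=lambda z:at(s,-45,-2.9,z)
h=env.movel(P(.0885),.05,stop_force=6);a=st();print(h,a["tcp_pos"],a["force"],a["time"])
p,_=camera("side");crop("side",p,325,140,405,200,9,"g4.png")
```

```text
True [ 0.50653267 -0.20027476  0.08883332] [-0.63851227  0.22806273  6.35841984] 33.0667
```

View pics/g4.png

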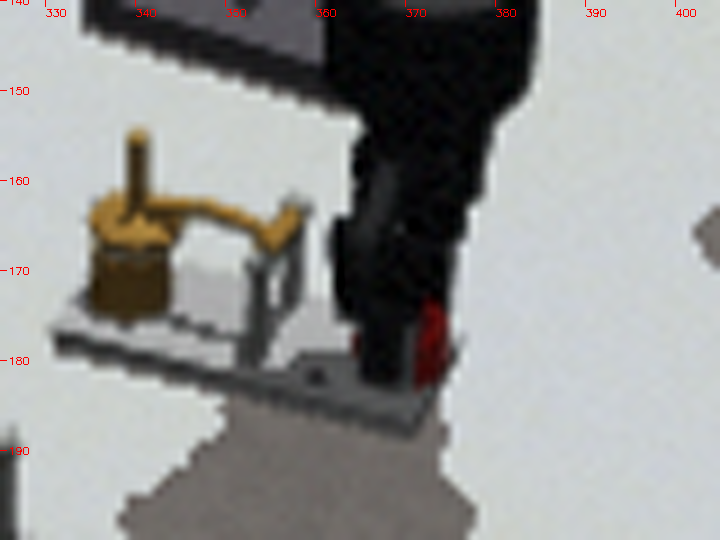

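The ring is down on the plate: TCP is at 0.0888 m with 6 N contact, and the ring shows at about (372,178). I'll release it and retreat.

Run:
```python
from probe import *
s,_=fit('R')
env.grip(.06);a=st()["tcp_pos"];env.movel([a[0],a[1],.24],.12)
env.reach([.45,.02,.30],q(s[2]));env.dwell(.2)
p,_=camera("side");t,_=camera("top");print(st()["time"],st()["opening"])
crop("side",p,320,140,400,200,10,"f1.png");crop("top",t,350,160,430,235,8,"f2.png");cv2.imwrite("pics/f3.png",t)
```

```text
36.125 0.05982125833193757
```

View pics/f1.png

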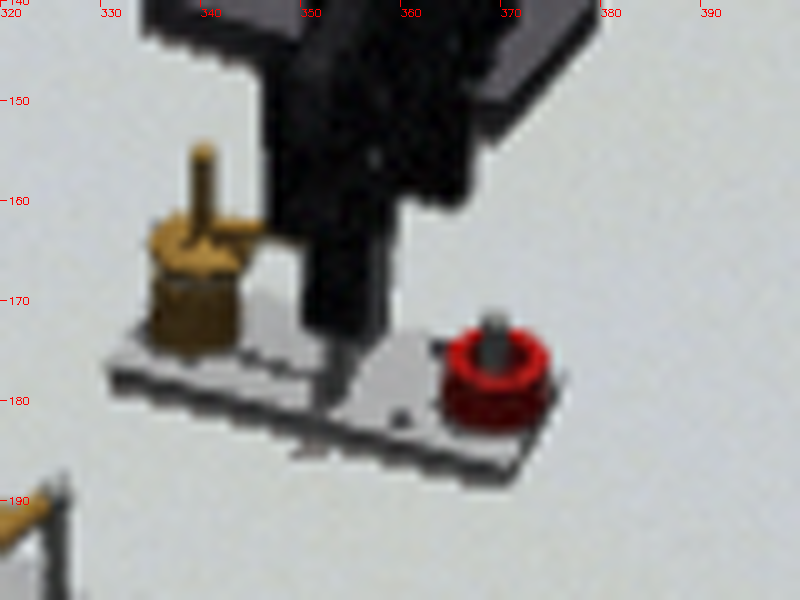

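View pics/f2.png

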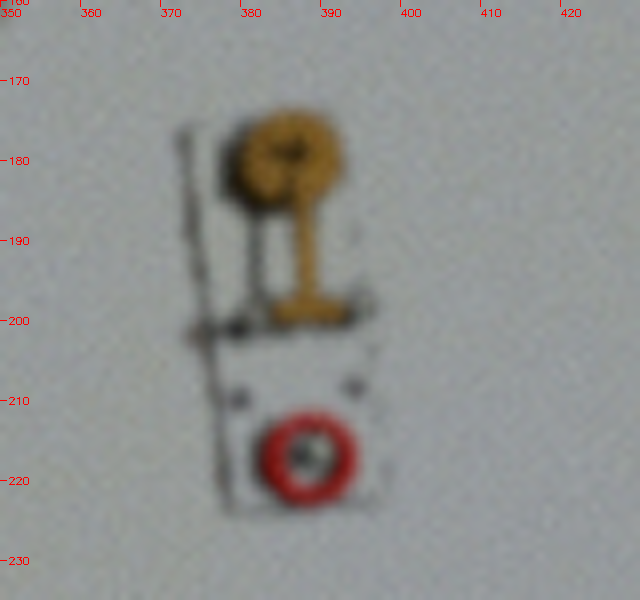

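View pics/f3.png

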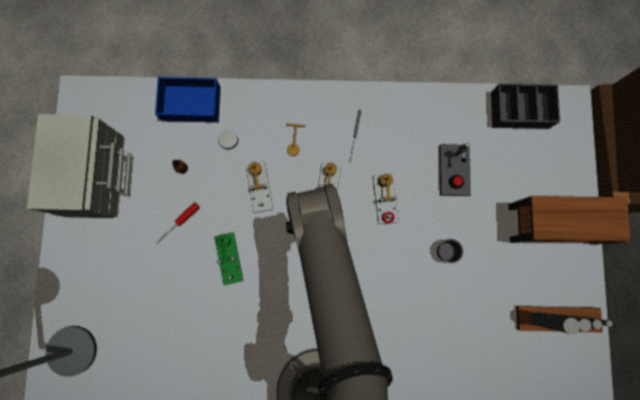

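The ring sits flat around the post, at side (369,177) and top (388.5,217). Key R's cup is over to the right: its top-view u went from 385 to about 386, and the arm is visibly turned. The arm is clear and the other items have not moved, so I'm handing in.

```bash
python3 -c "
from cell import job;job.job_done()"
```

```text
the job is handed in; nothing more can be done
```

I found the loose key: it is on the right-hand stand as seen from the robot. I left it lying over to the right, set the red ring on that stand's post, and handed the job in at about 36 s of the 72 s allowed.

- **Which key:** I pushed all three lugs left, then right, stopping at about 3 N, with one extra 4 N push to the right on the loose key. The right-hand key moved 42.2 mm between stops, while the other two moved 32.9 mm each. The difference matches the 9 mm of free play.
- **Ring:** Contact came at the expected plate height. The last pictures show it flat on the plate around the post, with the gripper clear.
- **Loose key:** The last pictures show it still lying to the right. I judged that from a shift of about 1 pixel and the turned arm, and did not measure the offset.
- **Rest of the bench:** The button and the other items looked unmoved in the last top view, which I compared by eye only.
- **Disagreements:** The two cameras differed by about 3 mm in y. Pushing the lugs showed my fitted stand positions were 1.6 to 2.9 mm too far left. I used 2.9 mm for the loose key's stand when placing the ring.

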